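Hang the inspection camera on its cranked boom

ROBOT

A 6-joint arm with a two-finger parallel gripper is mounted at the origin on the work surface. World frame = base frame: x ahead of the robot, y to its left, z up, the work surface at z = 0. Lengths are in m, angles in degrees, forces in N, time in s.
With the tool pointing down it reaches from about 0.4 to 0.825 m from the base axis. Payload 7 kg.
Tool frame: the origin (TCP) lies between the finger pads; the fingertips stand r.tcp_to_tips ahead of it and the grasp point (between the pads) lies 11 mm behind it (r.tcp_to_tips is the distance from the TCP to the fingertips, in m); z points along the fingers, y is the direction in which the jaws open and shut (so a half turn about z gives the same grasp; the last joint's range is limited). The gripper opens to 88 mm and grips with 3 to 60 N. Pads are 19 mm wide; open, the fingers measure 130 mm over their backs; the gripper's body (78 mm by 193 mm) begins 47 mm behind the grasp point.
Start: joints at [85.949, 20.546, 0.682, 0, -70.136, -16.507], TCP at [0.237, 0.632, 0.235] pointing down, gripper open.
Joint ranges: [-176.03, 176.03], [-82.01, 121.73], [-58.28, 71.71], [-173.87, 95.51], [-174.79, -0.11], [-173.66, 173.66]. Speed limits (degrees/s): [136.94, 136.94, 172.46, 180, 180, 180].

INTERFACE

Orientations are given as [roll, pitch, yaw] about the fixed x, y, z axes, in that order (R = Rz(yaw) Ry(pitch) Rx(roll)).
In Python, from plant import r, vision, nets gives the robot as it stands.
- The arm moves only by the tool move_arm, never from a script. Its arguments are lists of equal length, an entry for each row: "fingers": the opening, from 0 (shut) to 1 (fully open); "xyz": the shift along the tool's x, y, z normalised to -1 to 1, where 1 is 80 mm, a list of three; "roll": the turn about the tool's z normalised to -1 to 1, where 1 is 180 degrees. A call has 1 to 5 rows; each row is the pose to reach, as a shift and turn from the pose measured when the call began, along the tool's axes at that moment, turning the shorter way round; what a row does not reach only later rows make up. A row lasts 1/10 s, in which the tool goes at most 50 mm and 8.59 degrees, less where a joint would pass 70% of its speed; a pose out of reach is approached as far as the arm can. A call with a number of a shift or a turn outside -1 to 1 is refused whole. A call with a gripper value outside its range is refused whole. The fingers move at their own pace and stop on an object; "newtons" is the grip in N (left out, the last holds). Time passes only in rows, so rows that repeat a pose let the fingers close. It gives the time, the measured TCP pose, the force and the opening at its end, in the units of the state.
- r.get_state(): the state, without advancing time (a new reading comes with each control period).
- vision.capture(name): name is "side" or "top" or "wrist"; returns a dict with "color" (480x640x3 uint8, red, green, blue), "range_z" (480x640 float32, m along the optical axis (not along the pixel's ray), 0 where there is no reading), "fx", "fy", "cx", "cy" (pixels), "k1" (the pictures are not rectified: a ray, as slopes to the right and down, at radius r is drawn at 1 + k1 r^2 times it, then the intrinsics apply), "rvec" (rotation vector, rad) and "tvec" (3), from world to camera coordinates, as OpenCV has them. Camera axes: x right, y down, z forward; pixel columns grow to the right and rows downward; lengths in m; the calibration is good to about 2 mm. A picture is of the moment at which its call begins.
- r.close_job(): hands the job in, once; it reports no verdict.
Trained networks look in the newest picture that a camera, given by its name, has taken for a name from the list of things; names that differ only in an ending like _2 or _b are one class to them, and where a whole thing is asked for, a point or a joint stands for the part that bears it (a point fixed in the world has none). Each returns a list of dicts, best first, with "confidence" (0 to 1); they miss things now and then, are a little off and sometimes report something else, mostly with a low value. They report only what shows in the picture. A call takes as long as a camera call. They do not tell look-alikes from the thing itself.
- nets.recognise(camera, thing): "bbox" ([left, top, width, height] in pixels, round what is visible of it).
The state is a dict: "time_s": time; "joints": joint angles; "qd": joint speeds; "joint_torque": joint torques, N m; "tcp_pos": TCP position; "eef_rot": TCP orientation; "contact_force": force on the tool from outside, world axes, zero at the start; "moment": the same for the moment, N m; "gripper_width": finger opening in m.
Only numpy, scipy, OpenCV 4.12 (cv2) and the standard library are available. Lean on these libraries where they do the work, as an engineer would, in place of code of your own. Each camera call takes 0.05 s, during which the arm holds its last target. There are 200 camera calls.

TASK

Hang the inspection camera on the cranked boom of the welding stand: thread its drilled hanger onto the boom's free end, slide it gently along and round the bend without forcing it against the boom, push it fully home against the end of the clamp sleeve and let go, so that it hangs straight over the weld nest. Leave the other things on the bench where they are.

Things in the scene. Friction and masses are not known exactly. Their poses are not given: they have to be found in the camera images.
- camera_lug (a point): Centre of the flat grey lug on top of the inspection camera: grip here. Lug: 12 mm thick (its x), 30 mm wide (y), 42 mm tall, from 102 to 144 mm above the camera's underside. The camera is an upright column, 0.24 to 0.39 kg, standing on the bench (z = 0) on its round black ring light (50 mm across); above it a lens, a grey 34 mm cube, the drilled hanger block and the lug. z is up.
- camera_bore (a point): Centre of the 16 mm round through-hole in the camera's aluminium hanger block, 87 mm above the camera's underside, 36 mm straight below camera_lug. The hole runs along the camera's x axis (the lug's thin direction). The block is 20 mm long along the hole, 34 mm wide, 30 mm high; either end may go on first. The weight lies below the hole, so on a rod the camera hangs upright.
- stand: Fixed stand: aluminium plate 260 x 300 mm on feet (top z = 24 mm, centre at x 0, y -50), post at (50, -130) with a clamp (top z = 203) and sleeve that hold the boom, a bent steel rod of 12 mm diameter. Origin on the bench, z up, axes as the points below. Drawing, mm: inner leg along y at x = 50, z = 185; outer leg from (10.5, 76.4) to (-75, 107.5), heading (-0.940, 0.342). See drawn_end.
- sleeve_end (a point): Centre of the clamp sleeve's end face, at (50, -35, 185) mm in the stand's axes; the sleeve is 26 mm in diameter and fixed. The boom's inner leg comes out of it along the stand's +y, always on this line. Home: the hanger's face touches this face, so the hole's centre is 10 mm out along +y (and about 2 mm lower when it hangs). The weld nest is on the plate below, top z = 44 mm.
- bend_centre (a point): Centre of curvature of the boom's bend as drawn, at (-10, 20, 185) mm in the stand's axes. The inner leg is straight from the sleeve to y = 20, then turns 70 degrees towards -x round this point at 60 mm centreline radius, ending at (10.5, 76.4), where the straight outer leg begins.
- drawn_end (a point): The boom's rounded free end on the drawing: (-75, 107.5, 185) mm in the stand's axes, 91 mm along the outer leg. The real boom is clamped a little differently each time, to be seen or felt: slid along y by up to 9 mm either way (bend and outer leg with it), and turned about the inner leg's axis by up to 0.12 rad, so the free end is up to 15 mm higher or lower. Clamped tight, it does not give.
- lens: Bystander: a spare black lens standing on the bench, 40 mm across, 44 mm tall, loose; origin under its centre.
- bin: Bystander: a small blue open parts bin with screws, 70 x 85 x 42 mm, loose; origin under its centre.
- screwdriver: Bystander: a screwdriver with a yellow handle lying on the bench, about 200 mm long; origin under its middle.
Not all that is in view belongs to the job. Of the things that look like the part that bears camera_lug, the larger one is meant.

How it is judged:
By the outcome, as a careful person would: the job done as asked, in the order asked, and still so for the second after the job is handed in, with the robot touching nothing.
It also fails if it takes over 72 s, if anything falls off the work surface, if the arm or the gripper's body presses on something with over 40 N, if the wrist force passes 120 N, or if a joint passes its speed limit or range.

## Working session

There is one attempt and no reset: what is moved stays moved. The work goes in short steps, Python scripts to look and compute and a tool call to move; the robot and the scene stay as the last step left them, time stands still between calls to the robot, and variables do not carry over. Pictures are saved under pics/ and viewed, about 8 in all and at most 12, crops included, and the job is handed in when it is done.

Besides the shell and the picture viewer there is one more tool, called as name(argument=value, ...), one argument or row to a line, values as JSON. move_arm: Moves the arm, as the interface text tells. Scaled input: -1 to 1 covers 80 mm each way for a shift and 180 degrees each way for a turn. Its arguments: {"type":"object","properties":{"fingers":{"type":"array"},"xyz":{"type":"array"},"roll":{"type":"array"},"newtons":{"type":"number"}},"required":["fingers","xyz","roll"]}

```bash
ls; mkdir -p pics; cat > h.py <<'E'
import numpy as np, cv2
from plant import r, vision, nets
from scipy.spatial.transform import Rotation as Ro
def cap(n):
    c=vision.capture(n); c['R']=cv2.Rodrigues(np.array(c['rvec'],float))[0]; c['t']=np.array(c['tvec'],float).ravel()
    c['K']=np.array([[c['fx'],0,c['cx']],[0,c['fy'],c['cy']],[0,0,1.]]); return c
def save(c,f,crop=None,s=1):
    im=c['color'][:,:,::-1]
    if crop: x,y,w,h=crop; im=im[y:y+h,x:x+w]
    cv2.imwrite('pics/'+f,cv2.resize(im,None,fx=s,fy=s,interpolation=cv2.INTER_CUBIC))
def slopes(c,uv):
    d=(np.atleast_2d(uv).astype(float)-[c['cx'],c['cy']])/[c['fx'],c['fy']]; s=d.copy()
    for _ in range(20): s=d/(1+c['k1']*(s**2).sum(1,keepdims=True))
    return s
def ray(c,uv):
    s=slopes(c,uv); d=np.c_[s,np.ones(len(s))]@c['R']; return -c['R'].T@c['t'],d
def atz(c,uv,z):
    o,d=ray(c,uv); return o+d*((z-o[2])/d[:,2:3])
def depth(c,uv):
    uv=np.atleast_2d(uv).astype(int); z=c['range_z'][uv[:,1],uv[:,0]]; o,d=ray(c,uv); return o+d*z[:,None]
def proj(c,P):
    p=np.atleast_2d(P)@c['R'].T+c['t']; s=p[:,:2]/p[:,2:]; s=s*(1+c['k1']*(s**2).sum(1,keepdims=True))
    return s*[c['fx'],c['fy']]+[c['cx'],c['cy']]
def cloud(c):
    v,u=np.mgrid[:480,:640]; uv=np.c_[u.ravel(),v.ravel()]; P=depth(c,uv); P[c['range_z'].ravel()==0]=np.nan; return P.reshape(480,640,3)
E
python3 - <<'E'
from h import *
np.set_printoptions(precision=4,suppress=True)
print(r.get_state(), r.tcp_to_tips)
for n in ['side','top','wrist']:
    c=cap(n); save(c,n+'1.png'); print(n,-c['R'].T@c['t'],c['R'][2],c['fx'],c['k1'])
    for th in ['camera_lug','camera_bore','stand','sleeve_end','drawn_end','lens','bin','screwdriver']:
        for d in nets.recognise(n,th)[:3]: print(th,np.round(d['bbox']),round(d['confidence'],2))
E
python3 -c "
import cv2,numpy as np
a=cv2.imread('pics/side1.png');b=cv2.imread('pics/top1.png')
"
```

```text
pics
{'time_s': 0.0, 'joints': array([ 85.9489,  20.5902,   0.635 ,  -0.0202, -70.1359, -16.5067]), 'qd': array([-0.1083,  0.0979, -0.0487, -0.0091, -0.0539, -0.0764]), 'joint_torque': array([ -0.0007, -58.2723,  29.306 ,   6.9974,   0.0069,  -0.0002]), 'tcp_pos': array([0.2369, 0.6316, 0.2336]), 'eef_rot': array([179.9072,  -0.0077, -20.5647]), 'contact_force': array([-0.1256, -0.1757, -0.5535]), 'moment': array([-0.0113, -0.0045, -0.0262]), 'gripper_width': 0.08815476850047842} 0.008
side [ 0.5067 -0.529   0.7564] [ 0.0918  0.7339 -0.673 ] 546.5921391069953 -0.08705119699787053
camera_lug [268. 178.  23.  70.] 0.73
camera_lug [268. 170.  10.  31.] 0.53
camera_bore [267. 176.  25.  66.] 0.73
camera_bore [267. 169.   6.  14.] 0.68
stand [274. 297. 196. 182.] 0.6
sleeve_end [276. 297. 194. 183.] 0.9
drawn_end [274. 298. 195. 182.] 0.67
drawn_end [323. 214.  93.  14.] 0.15
lens [319. 260.  23.  22.] 0.96
bin [209. 256.  50.  50.] 0.69
screwdriver [327. 214.  88.  12.] 0.67
top [0.4062 0.1421 1.1698] [ 0.1755  0.0016 -0.9845] 593.6656184386618 -0.12687916153345938
camera_lug [193. 267.  35.  28.] 0.96
camera_lug [158. 269.  23.  21.] 0.89
camera_bore [198. 266.  29.  27.] 0.73
camera_bore [153. 269.  30.  23.] 0.57
stand [398. 171. 181. 137.] 0.77
sleeve_end [397. 168. 180. 137.] 0.96
drawn_end [396. 166. 181. 143.] 0.94
lens [272. 225.  26.  21.] 0.78
bin [250. 305.  53.  49.] 0.8
screwdriver [201. 142.  23.  81.] 0.61
wrist [0.3043 0.6061 0.3844] [-0.2525  0.0954 -0.9629] 369.6254441046345 -0.0785422570487223
```

View pics/side1.png

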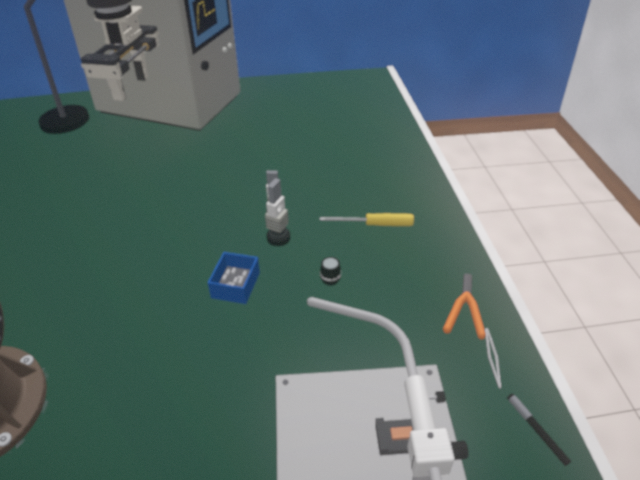

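View pics/top1.png

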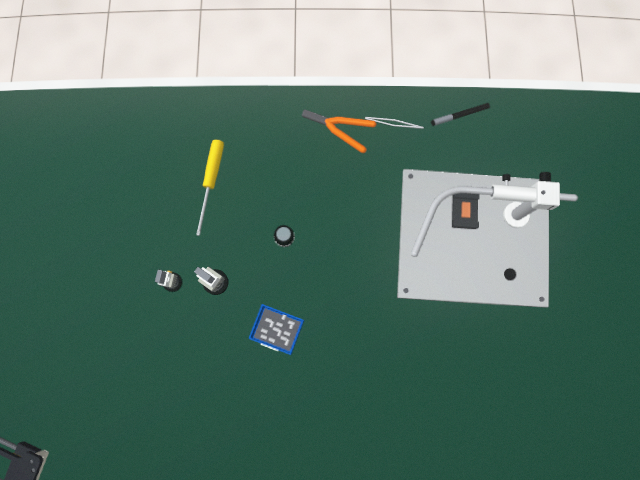

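Side view: the camera column is at (278,215), with a smaller one behind it. Top view candidates are the larger column at (210,280) and the smaller one at (168,280). The boom runs from the sleeve (515,193) to its free end at (415,253).

```bash
python3 - <<'E'
from h import *
np.set_printoptions(precision=4,suppress=True)
c=cap('top'); P=cloud(c)
a=c['color'][240:310,130:250,::-1]
s=cap('side'); b=s['color'][150:255,230:330,::-1]; 
w=cap('wrist')['color'][:,:,::-1]
A=cv2.resize(a,(480,280),interpolation=3);B=cv2.resize(b,(300,315),interpolation=3)
im=np.zeros((600,800,3),np.uint8); im[:280,:480]=A; im[:315,490:790]=B; im[290:590,:400]=cv2.resize(w,(400,300)); cv2.imwrite('pics/c2.png',im)
# top-surface of columns
for n,(x,y,ww,hh) in {'L':(186,260,48,40),'S':(150,262,36,32),'lens':(268,222,34,30),'bin':(248,303,58,54)}.items():
    q=P[y:y+hh,x:x+ww].reshape(-1,3); q=q[~np.isnan(q[:,0])]
    q=q[q[:,2]>.01]; zt=np.percentile(q[:,2],99); 
    for lo,hi in [(.135,.2),(.1,.135),(.07,.1),(.01,.07)]:
        k=q[(q[:,2]>lo)&(q[:,2]<hi)]
        if len(k)>3:
            rect=cv2.minAreaRect((k[:,:2]*1000).astype(np.float32)); print(n,lo,len(k),k.mean(0),k[:,2].max(),rect)
# stand plate corners
q=P[160:315,390:590].reshape(-1,3); k=q[(q[:,2]>.015)&(q[:,2]<.032)]
rect=cv2.minAreaRect((k[:,:2]*1000).astype(np.float32)); print('plate',rect,cv2.boxPoints(rect),k[:,2].mean())
k=q[(q[:,2]>.15)]; np.save('boom.npy',k); print(len(k),k[:,2].max())
E
```

```text
L 0.135 126 [0.5243 0.3404 0.1426] 0.14763119255702795 ((524.8701782226562, 341.1402893066406), (30.66572380065918, 12.010953903198242), 55.75617599487305)
L 0.1 92 [0.5226 0.3372 0.1062] 0.13132214080909632 ((524.7215576171875, 340.94537353515625), (34.66181564331055, 19.926544189453125), 55.30221939086914)
L 0.07 134 [0.5232 0.3362 0.0794] 0.099901263354367 ((524.7379150390625, 341.090576171875), (35.14453125, 33.94108581542969), 57.105796813964844)
L 0.01 281 [0.5199 0.3324 0.0333] 0.06993096088361606 ((522.8451538085938, 337.33099365234375), (41.776065826416016, 49.19617462158203), 58.0322151184082)
S 0.1 80 [0.5239 0.4272 0.1087] 0.11455785015538233 ((524.0414428710938, 428.1318359375), (10.941387176513672, 22.847171783447266), 81.51622009277344)
S 0.07 95 [0.5224 0.4237 0.0825] 0.09975533398282321 ((524.1080322265625, 427.365966796875), (16.33721923828125, 26.969894409179688), 75.62185668945312)
S 0.01 203 [0.5217 0.4185 0.0388] 0.06971740654587588 ((521.4566040039062, 423.3844299316406), (26.694957733154297, 36.68741989135742), 60.84129333496094)
lens 0.01 352 [0.6125 0.2042 0.0394] 0.04809990006109732 ((614.2036743164062, 205.03170776367188), (39.327308654785156, 37.10892105102539), 86.5884780883789)
bin 0.01 793 [0.4317 0.2194 0.0241] 0.046718418536313866 ((431.5570068359375, 217.88214111328125), (85.60755157470703, 72.92804718017578), 69.68147277832031)
plate ((613.9356079101562, -173.4049835205078), (301.9764404296875, 261.5921630859375), 86.2855453491211) [[ 473.6327 -315.6025]
 [ 734.6753 -332.5495]
 [ 754.2385  -31.2074]
 [ 493.1959  -14.2605]] 0.022932042490104967
2473 0.207842968844547
```

View pics/c2.png

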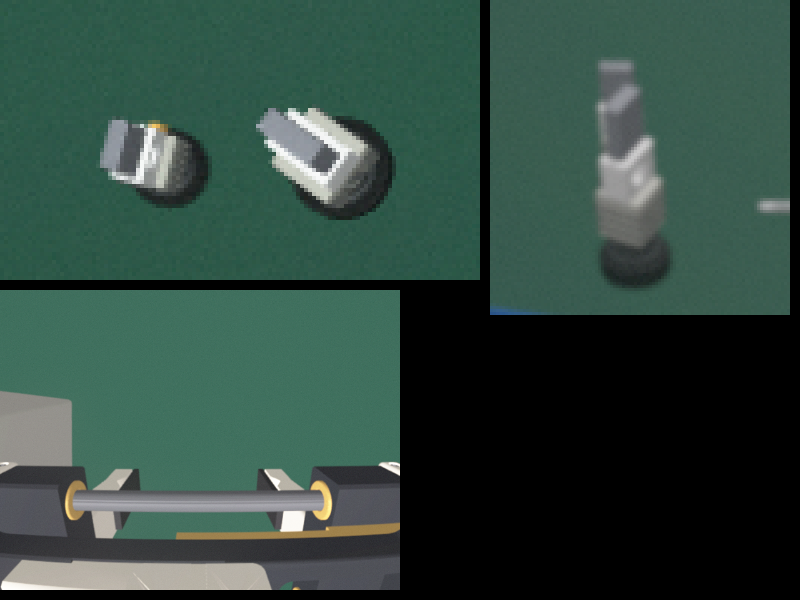

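The larger column at top (210,280) has a lug height of 144 mm, which matches. The one at (168,280) is only 113 mm tall, so it's the decoy. I'll grip the lug across its 30 mm width, which keeps the fingers off the sleeve line. Next I'll fit the boom.

```bash
cat > boom.py <<'E'
from h import *
from scipy.optimize import least_squares
from scipy.spatial import cKDTree
def line(ang,slide,n=400):
    """centreline in stand axes (m): sleeve_end -> free tip; returns pts, tangents"""
    s=np.linspace(0,1,n)
    a=np.c_[0*s+50,-35+(55+slide*1e3)*s]; t=np.radians(70)*s
    b=np.c_[-10+60*np.cos(t),20+slide*1e3+60*np.sin(t)]
    c=b[-1]+np.outer(s*91,[-.9397,.342]); p=np.vstack([a,b[1:],c[1:]])/1e3
    dx=p[:,0]-.05
    return np.c_[.05+dx*np.cos(ang),p[:,1],.185-dx*np.sin(ang)]   # +ang => free end higher
def world(q,v):  # v: ox,oy,oz,yaw,ang,slide
    return Ro.from_euler('z',v[3]).apply(q)+v[:3]
def cl(v): return world(line(v[4],v[5]),v)
E
python3 - <<'E'
from boom import *
np.set_printoptions(precision=4,suppress=True)
v0=np.array([.6172,-.1235,0,np.radians(-3.7),0,0])
for n in ['top','side']:
    c=cap(n); P=cloud(c).reshape(-1,3); P=P[~np.isnan(P[:,0])]
    L=Ro.from_euler('z',-v0[3]).apply(P-v0[:3])
    m=(L[:,2]>.15)&(L[:,2]<.225)&(L[:,0]>-.1)&(L[:,0]<.075)&(L[:,1]>-.02)&(L[:,1]<.14)
    Q=P[m]
    f=lambda v: np.r_[(cKDTree(cl(v)).query(Q)[0]-.006)/.001, (v[1]-v0[1])/.002,v[2]/.002,(v[3]-v0[3])/.005,(v[4])/.1]
    s=least_squares(f,v0,loss='soft_l1',diff_step=1e-4,x_scale=[.01]*3+[.1,.1,.01]); v=s.x
    print(n,m.sum(),v,np.abs(f(v)[:-4]).mean(),'end',cl(v)[-1],'sleeve',cl(v)[0])
    # sleeve end: points radius ~13 about the inner leg
    L=Ro.from_euler('z',-v[3]).apply(P-v[:3]); rr=np.hypot(L[:,0]-.05,L[:,2]-.185)
    S=L[(rr>.0105)&(rr<.016)&(L[:,2]>.187)&(L[:,1]>-.08)&(L[:,1]<0)]; print('sleeve y range',np.percentile(S[:,1],[1,50,99]),len(S))
    k=L[(L[:,2]>.015)&(L[:,2]<.032)&(abs(L[:,0])<.15)&(abs(L[:,1]+.05)<.17)]
    print('plate local',np.percentile(k[:,:2],[.3,99.7],axis=0),k[:,2].mean())
    np.save(f'v_{n}.npy',v)
c=cap('wrist')
E
```

```text
top 775 [ 0.6166 -0.1235 -0.0009 -0.0671  0.0842 -0.0075] 1.0753935061755675 end [ 0.5489 -0.0187  0.1946] sleeve [ 0.6642 -0.1618  0.1841]
sleeve y range [-0.0799 -0.057  -0.0342] 326
plate local [[-0.1294 -0.1989]
 [ 0.1293  0.1003]] 0.02382576887958257
side 1205 [ 0.6182 -0.1235  0.001  -0.0726  0.0849 -0.0085] 0.7476672303129034 end [ 0.551  -0.0193  0.1966] sleeve [ 0.6655 -0.162   0.186 ]
sleeve y range [-0.0796 -0.0586 -0.0361] 657
plate local [[-0.1291 -0.0913]
 [ 0.1296  0.0974]] 0.02391824020249257
```

move_arm(
  fingers=[0.7, 0.7, 0.7],
  xyz=[
    [0.93, 0.428, 0],
    [0.93, 0.428, 0],
    [0.93, 0.428, 0],
  ],
  roll=[0, 0, 0],
)

```text
time_s: 1.95
tcp_pos: [0.2968, 0.5713, 0.235]
eef_rot: [180.0, -0.0, -20.7]
contact_force: [-0.5, 0.6, 0.2]
gripper_width: 0.0689
```

move_arm(
  fingers=[0.7, 0.7, 0.7],
  xyz=[
    [0.93, 0.428, 0],
    [0.93, 0.428, 0],
    [0.93, 0.428, 0],
  ],
  roll=[0, 0, 0],
)

```text
time_s: 2.25
tcp_pos: [0.3564, 0.5106, 0.2355]
eef_rot: [180.0, -0.0, -20.9]
contact_force: [0.5, -0.1, 0.0]
gripper_width: 0.0616
```

move_arm(
  fingers=[0.7, 0.7, 0.7],
  xyz=[
    [0.93, 0.428, 0],
    [0.93, 0.428, 0],
    [0.93, 0.428, 0],
  ],
  roll=[0, 0, 0],
)

```text
time_s: 2.55
tcp_pos: [0.4155, 0.4501, 0.2358]
eef_rot: [180.0, -0.0, -21.0]
contact_force: [-0.4, -0.5, -0.0]
gripper_width: 0.0614
```

move_arm(
  fingers=[0.7, 0.7, 0.7, 0.7],
  xyz=[
    [0.93, 0.428, 0],
    [0.93, 0.428, 0],
    [0.93, 0.428, 0],
    [0.93, 0.428, 0],
  ],
  roll=[0.072, 0.072, 0.072, 0.072],
)

```text
time_s: 2.95
tcp_pos: [0.4728, 0.3917, 0.2358]
eef_rot: [-180.0, -0.0, -34.0]
contact_force: [0.0, 0.1, -0.0]
gripper_width: 0.0609
```

move_arm(
  fingers=[0.7, 0.7, 0.7, 0.7],
  xyz=[
    [0.895, 0.16, 0],
    [0.895, 0.16, 0],
    [0.895, 0.16, 0],
    [0.895, 0.16, 0],
  ],
  roll=[0, 0, 0, 0],
)

```text
time_s: 3.35
tcp_pos: [0.5246, 0.3419, 0.2356]
eef_rot: [-180.0, -0.0, -34.0]
contact_force: [0.3, 0.5, -1.4]
gripper_width: 0.0613
```

```bash
cat >> h.py <<'E'
def rel(P,yaw=None):
    s=r.get_state(); R=Ro.from_euler('xyz',s['eef_rot'],degrees=True)
    d=R.inv().apply(np.array(P)-s['tcp_pos'])/.08
    ro=0 if yaw is None else -((yaw-s['eef_rot'][2]+180)%360-180)/180
    return np.round(d,3),round(ro,3)
E
python3 - <<'E'
from h import *
np.set_printoptions(precision=4,suppress=True)
s=r.get_state(); print(s['tcp_pos'],s['eef_rot'])
c=cap('wrist'); save(c,'w3.png'); P=cloud(c); q=P.reshape(-1,3); q=q[~np.isnan(q[:,0])]
q=q[(np.hypot(q[:,0]-.525,q[:,1]-.341)<.04)]
for lo,hi in [(.136,.155),(.094,.108),(.06,.078)]:
    k=q[(q[:,2]>lo)&(q[:,2]<hi)]
    if len(k)>5: print(lo,len(k),k.mean(0),cv2.minAreaRect((k[:,:2]*1000).astype(np.float32)))
print(rel([.525,.341,.114],-33.5))
E
```

```text
[0.5246 0.3419 0.2356] [-179.9872   -0.0199  -33.9832]
0.136 824 [0.5263 0.3398 0.1431] ((525.6558837890625, 340.1962585449219), (29.647781372070312, 11.88040828704834), 55.53409194946289)
0.094 400 [0.5312 0.3358 0.1015] ((528.419921875, 337.9389953613281), (33.79956817626953, 12.924156188964844), 54.360408782958984)
0.06 510 [0.5365 0.3341 0.0699] ((537.7001342773438, 337.4393615722656), (43.931827545166016, 18.025917053222656), 75.16998291015625)
(array([0.015, 0.008, 1.521]), np.float64(-0.002))
```

View pics/w3.png

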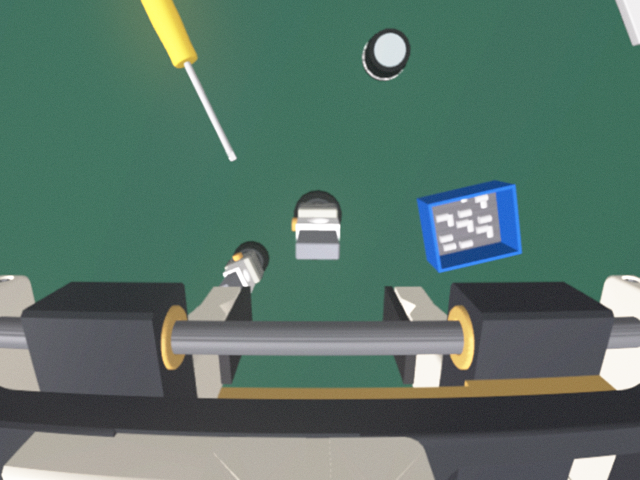

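move_arm(
  fingers=[0.58, 0.58, 0.58],
  xyz=[
    [0.02, 0.008, 0.5],
    [0.02, 0.008, 0.85],
    [0.02, 0.008, 0.85],
  ],
  roll=[0.003, 0.003, 0.003],
)

```text
time_s: 3.7
tcp_pos: [0.5224, 0.3403, 0.1637]
eef_rot: [179.6, 0.1, -34.4]
contact_force: [-0.1, 0.1, 0.3]
gripper_width: 0.0514
```

move_arm(
  fingers=[0.58, 0.58, 0.58],
  xyz=[
    [0, 0, 0.4],
    [0, 0, 0.67],
    [0, 0, 0.67],
  ],
  roll=[0, 0, 0],
)

```text
time_s: 4.0
tcp_pos: [0.5207, 0.3401, 0.1086]
eef_rot: [179.4, 0.1, -34.3]
contact_force: [-0.5, 0.1, 1.1]
gripper_width: 0.0505
```

move_arm(
  fingers=[0.58, 0.58, 0.58, 0.58],
  xyz=[
    [0.048, -0.036, -0.055],
    [0.048, -0.036, -0.055],
    [0.048, -0.036, -0.055],
    [0.048, -0.036, -0.055],
  ],
  roll=[0, 0, 0, 0],
)

```text
time_s: 4.4
tcp_pos: [0.526, 0.3407, 0.1142]
eef_rot: [179.5, 0.1, -34.4]
contact_force: [-0.7, -0.5, 0.1]
gripper_width: 0.0512
```

move_arm(
  fingers=[0.25, 0.25, 0.25, 0.25, 0.25],
  xyz=[
    [0, 0, 0],
    [0, 0, 0],
    [0, 0, 0],
    [0, 0, 0],
    [0, 0, 0],
  ],
  roll=[0, 0, 0, 0, 0],
  newtons=25,
)

```text
time_s: 4.9
tcp_pos: [0.5261, 0.3408, 0.1143]
eef_rot: [179.5, 0.1, -34.3]
contact_force: [0.3, -0.0, 0.3]
gripper_width: 0.0299
```

move_arm(
  fingers=[0.2, 0.2, 0.2],
  xyz=[
    [0, 0, 0],
    [0, 0, -0.1],
    [0, 0, -0.1],
  ],
  roll=[0, 0, 0],
)

```text
time_s: 5.2
tcp_pos: [0.5263, 0.341, 0.123]
eef_rot: [179.6, 0.1, -34.3]
contact_force: [0.8, 0.7, -2.8]
gripper_width: 0.0296
```

```bash
cat > path.py <<'E'
from boom import *
OFF=np.array([0,0,.0273])    # TCP minus bore
V=(np.load('v_top.npy')+np.load('v_side.npy'))/2
C=cl(V); t=C[-1]-C[-2]; t/=np.linalg.norm(t)
C=np.vstack([C,C[-1]+np.outer(np.linspace(.0005,.12,240),t)])
S=np.r_[0,np.cumsum(np.linalg.norm(np.diff(C,axis=0),axis=1))]
at=lambda s:np.array([np.interp(s,S,C[:,i]) for i in range(3)])
SEND=S[-241]
def pose(s):
    a,b=at(s-.01),at(s+.01); m=np.mean([at(u) for u in np.linspace(s-.01,s+.01,21)],0)
    h=a-b; return m+OFF, np.degrees(np.arctan2(h[1],h[0]))   # tool x points toward sleeve
E
python3 - <<'E'
from path import *
np.set_printoptions(precision=4,suppress=True)
print(SEND,V,C[-241],t)
for s in [SEND+.05,SEND+.03,SEND+.01,SEND-.01,SEND-.03,SEND-.06,.11,.09,.07,.05,.03,.0101]: print(round(s,4),*pose(s))
print(rel(pose(SEND+.04)[0],pose(SEND+.04)[1]))
E
```

```text
0.21131358313169182 [ 0.6174 -0.1235  0.     -0.0698  0.0845 -0.008 ] [ 0.55   -0.019   0.1956] [-0.9102  0.4065  0.0793]
0.2613 [0.5045 0.0013 0.2268] -24.06588360905873
0.2413 [ 0.5227 -0.0068  0.2253] -24.065883609058783
0.2213 [ 0.5409 -0.015   0.2237] -24.065883609058634
0.2013 [ 0.5591 -0.0231  0.2221] -24.065883609055888
0.1813 [ 0.5773 -0.0312  0.2205] -24.065883609055728
0.1513 [ 0.6046 -0.0434  0.2181] -24.065883609055774
0.11 [ 0.6416 -0.0612  0.2149] -33.9384835607938
0.09 [ 0.6559 -0.0749  0.2136] -53.049976493298004
0.07 [ 0.6651 -0.0924  0.2127] -72.11804794641616
0.05 [ 0.668  -0.112   0.2123] -89.9887531821599
0.03 [ 0.6669 -0.132   0.2123] -94.00116599248932
0.0101 [ 0.6655 -0.1518  0.2123] -94.00116599248962
(array([ 2.29 ,  3.647, -1.264]), np.float64(-0.057))
```

move_arm(
  fingers=[0.2, 0.2, 0.2],
  xyz=[
    [0.1, 0.1, -0.5],
    [0.3, 0.5, -0.9],
    [0.3, 0.5, -0.9],
  ],
  roll=[0, 0, 0],
)

```text
time_s: 5.5
tcp_pos: [0.5252, 0.2933, 0.2003]
eef_rot: [179.9, -0.0, -34.4]
contact_force: [1.2, 0.7, -2.8]
gripper_width: 0.0301
```

move_arm(
  fingers=[0.2, 0.2, 0.2],
  xyz=[
    [0.25, 0.4, -0.2],
    [0.5, 0.8, -0.36],
    [0.5, 0.8, -0.36],
  ],
  roll=[0, 0, 0],
)

```text
time_s: 5.8
tcp_pos: [0.5219, 0.2149, 0.2313]
eef_rot: [180.0, -0.1, -34.5]
contact_force: [0.8, 1.0, -3.7]
gripper_width: 0.03
```

move_arm(
  fingers=[0.2, 0.2, 0.2],
  xyz=[
    [0.25, 0.4, 0],
    [0.5, 0.8, 0],
    [0.5, 0.8, 0],
  ],
  roll=[0, 0, 0],
)

```text
time_s: 6.1
tcp_pos: [0.5173, 0.1362, 0.2309]
eef_rot: [179.9, -0.0, -34.7]
contact_force: [0.0, 0.1, -2.6]
gripper_width: 0.03
```

move_arm(
  fingers=[0.2, 0.2, 0.2],
  xyz=[
    [0.25, 0.4, 0],
    [0.4, 0.6, 0],
    [0.4, 0.6, 0],
  ],
  roll=[0, -0.03, -0.057],
)

```text
time_s: 6.4
tcp_pos: [0.5157, 0.0768, 0.2305]
eef_rot: [179.8, 0.1, -24.3]
contact_force: [1.1, 0.6, -3.1]
gripper_width: 0.0301
```

```bash
python3 - <<'E'
from path import *
print(rel(*pose(SEND+.04)),r.get_state()['tcp_pos'],r.get_state()['eef_rot'])
E
```

```text
(array([0.385, 0.917, 0.057]), np.float64(-0.001)) [0.51572384 0.076796   0.23045251] [ 1.79845924e+02  5.58606447e-02 -2.43136888e+01]
```

move_arm(
  fingers=[0.2, 0.2, 0.2, 0.2, 0.2],
  xyz=[
    [0.2, 0.45, 0.03],
    [0.385, 0.8, 0.057],
    [0.385, 0.917, 0.057],
    [0.385, 0.917, 0.057],
    [0.385, 0.917, 0.057],
  ],
  roll=[0, 0, -0.001, -0.001, -0.001],
)

```text
time_s: 6.9
tcp_pos: [0.5137, -0.0023, 0.2259]
eef_rot: [179.9, 0.1, -24.2]
contact_force: [-0.2, 0.4, -3.4]
gripper_width: 0.0301
```

```bash
python3 - <<'E'
from path import *
np.set_printoptions(precision=4,suppress=True)
st=r.get_state(); print(rel(*pose(SEND+.025)),st['tcp_pos'],st['eef_rot'],st['contact_force'])
ims=[]
bore=st['tcp_pos']-OFF
for n in ['side','top','wrist']:
    c=cap(n); im=c['color'][:,:,::-1].copy()
    u0=proj(c,C[-241]).ravel()
    P=cloud(c).reshape(-1,3); P=P[~np.isnan(P[:,0])]
    near=P[(np.linalg.norm(P[:,:2]-bore[:2],axis=1)<.045)&(P[:,2]>.08)]
    if n!='wrist':
        # rod near end; block near
        pass
    x,y=(u0-[80,60]).astype(int) if n!='wrist' else (160,60)
    x=max(0,min(x,480));y=max(0,min(y,360))
    for p in C[::25]:
        u=proj(c,p).ravel()
        if n!='wrist' and 0<u[0]<640 and 0<u[1]<480: im[int(u[1]+.5),int(u[0]+.5)]=(0,0,255)
    u=proj(c,bore).ravel(); 
    if 0<u[0]<640 and 0<u[1]<480: im[int(u[1]+.5),int(u[0]+.5)]=(0,255,0)
    w=(160,120) if n!='wrist' else (320,240)
    k=im[y:y+w[1],x:x+w[0]] if n!='wrist' else im
    ims.append(cv2.resize(k,(400,300),interpolation=cv2.INTER_CUBIC)); print(n,x,y,u0,u)
cv2.imwrite('pics/t4.png',np.vstack([np.hstack(ims[:2]),np.hstack([ims[2],0*ims[0]])]))
E
```

```text
(array([0.188, 0.006, 0.013]), np.float64(-0.001)) [ 0.5137 -0.0023  0.2259] [179.8649   0.0617 -24.1582] [-0.2183  0.3935 -3.4057]
side 226 240 [306.2423 300.1694] [278.9884 292.6697]
top 332 195 [412.8627 255.7677] [403.568 277.27 ]
wrist 160 60 [317.7803 210.6668] [316.8758 288.5014]
```

View pics/t4.png

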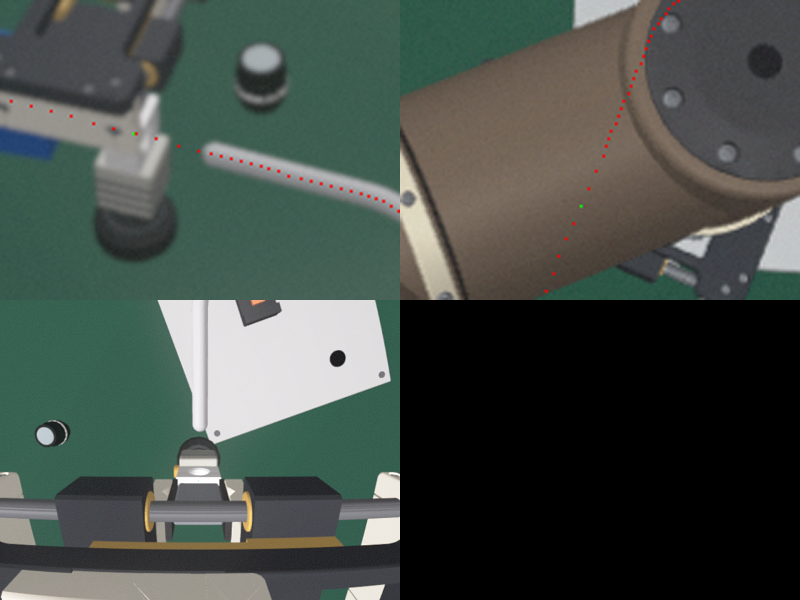

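Wrist view: the rod end (400 px wide crop, 200,430) lines up with the hanger block at (198,470). The side overlay shows the modelled centreline on the rod and through the bore. A relative check in the wrist depth image follows.

```bash
cat > wchk.py <<'E'
from path import *
np.set_printoptions(precision=2,suppress=True)
def chk():
    st=r.get_state(); R=Ro.from_euler('xyz',st['eef_rot'],degrees=True)
    c=cap('wrist'); P=cloud(c).reshape(-1,3); P=P[~np.isnan(P[:,0])]
    T=R.inv().apply(P-st['tcp_pos'])*1e3   # tool mm: x ahead (to sleeve), y lateral, z down
    return st,c,T
E
python3 - <<'E'
from wchk import *
st,c,T=chk(); print(st['tcp_pos']*1e3)
rod=T[(T[:,0]>15)&(T[:,0]<110)&(abs(T[:,1])<15)&(T[:,2]>-5)&(T[:,2]<45)]
print(len(rod),'rod x range',rod[:,0].min())
for a in range(20,110,10):
    k=rod[(rod[:,0]>=a)&(rod[:,0]<a+10)]
    if len(k)>10: print(a,len(k),'lat lo/hi/mid',np.percentile(k[:,1],[2,98]),np.percentile(k[:,1],[2,98]).mean(),'axis z',np.median(k[abs(k[:,1]-np.median(k[:,1]))<2][:,2])+6)
# model predictions in tool frame
R=Ro.from_euler('xyz',st['eef_rot'],degrees=True); M=R.inv().apply(C-st['tcp_pos'])*1e3
for x in [35,45,65,85]: i=np.argmin(abs(M[:,0]-x)+10*(np.arange(len(M))<600)); print('model',M[i])
b=T[(abs(T[:,0])<14)&(abs(T[:,1])<22)&(T[:,2]>5)&(T[:,2]<20)]
h,e=np.histogram(b[:,2],np.arange(5,20.5,.5)); print(h,e[h.argmax()])
k=b[abs(b[:,2]-e[h.argmax()]-.25)<1.2]; print('block',len(k),np.percentile(k,[1,50,99],axis=0))
l=T[(abs(T[:,0])<14)&(abs(T[:,1])<22)&(T[:,2]>-35)&(T[:,2]<5)]; print('lug',len(l),np.percentile(l,[1,50,99],axis=0) if len(l) else '')
E
```

```text
[513.76  -1.85 226.04]
3624 rod x range 40.934386401080076
40 383 lat lo/hi/mid [-3.44  7.68] 2.1201410620480643 axis z 32.015497051525834
50 522 lat lo/hi/mid [-3.94  7.67] 1.8663591423242227 axis z 32.31614730457244
60 535 lat lo/hi/mid [-3.88  7.59] 1.8546670792977429 axis z 32.891681693989
70 526 lat lo/hi/mid [-3.83  7.07] 1.6189777900874676 axis z 33.775231128011725
80 534 lat lo/hi/mid [-3.78  7.01] 1.6114478837436008 axis z 34.548735198623675
90 542 lat lo/hi/mid [-3.73  6.97] 1.6169023748225784 axis z 35.325530596377206
100 582 lat lo/hi/mid [-4.2   7.47] 1.636845994408203 axis z 36.18233199609462
model [35.11  0.83 30.03]
model [45.1   0.83 30.82]
model [65.1   0.82 32.39]
model [85.11  0.81 33.97]
[ 40  39  25  28  35  27  30  29  21  27  22  25  21  11  29  88 173 227
 129  52  38  28  30  22  22  24  21  22  21  24] 13.5
block 655 [[  2.33 -15.23  12.62]
 [  6.35   0.88  13.65]
 [  8.72  16.53  14.88]]
lug 3366 [[ -8.16 -21.64 -32.91]
 [  5.36  -0.43 -11.53]
 [ 11.12  21.52   4.41]]
```

move_arm(
  fingers=[0.2, 0.2, 0.2, 0.2],
  xyz=[
    [0.1, 0.012, 0.008],
    [0.19, 0.012, 0.015],
    [0.19, 0.012, 0.015],
    [0.19, 0.012, 0.015],
  ],
  roll=[0, 0, 0, 0],
)

```text
time_s: 7.5
tcp_pos: [0.5274, -0.0091, 0.2245]
eef_rot: [179.8, 0.1, -24.1]
contact_force: [0.5, 0.8, -3.4]
gripper_width: 0.0297
```

```bash
cat > nx.py <<'E'
import sys
from path import *
np.set_printoptions(precision=4,suppress=True)
st=r.get_state(); R=Ro.from_euler('xyz',st['eef_rot'],degrees=True)
b=st['tcp_pos']-OFF; ss=np.linspace(.008,SEND+.06,2000)
i=np.argmin([np.linalg.norm(pose(s)[0]-st['tcp_pos']) for s in ss]); s0=ss[i]
e=R.inv().apply(pose(s0)[0]-st['tcp_pos'])*1e3
print('t',st['time_s'],'s',round(s0*1e3,1),'of',round(SEND*1e3,1),'err tool mm',e.round(2),'F tool',R.inv().apply(st['contact_force']).round(2),'M',R.inv().apply(st['moment']).round(2),'rot',st['eef_rot'].round(1),'w',round(st['gripper_width'],4))
for a in sys.argv[1:]: print(a,rel(*pose(s0-float(a)/1e3)))
E
python3 nx.py 8 16 24
```

```text
t 7.5 s 236.0 of 211.3 err tool mm [ 0.05 -0.17 -0.32] F tool [ 0.11 -0.95  3.36] M [-0.07  0.03  0.  ] rot [179.8   0.1 -24.1] w 0.0297
8 (array([ 0.1  , -0.002,  0.004]), np.float64(-0.0))
16 (array([ 0.2  , -0.002,  0.012]), np.float64(-0.0))
24 (array([ 0.3  , -0.002,  0.019]), np.float64(-0.0))
```

move_arm(
  fingers=[0.2, 0.2, 0.2, 0.2, 0.2],
  xyz=[
    [0.08, 0.002, 0.002],
    [0.16, 0.002, 0.008],
    [0.24, 0.002, 0.015],
    [0.32, 0.002, 0.021],
    [0.32, 0.002, 0.021],
  ],
  roll=[0, 0, 0, 0, 0],
)

```text
time_s: 8.0
tcp_pos: [0.5514, -0.0201, 0.2224]
eef_rot: [179.8, 0.1, -24.1]
contact_force: [0.8, -0.8, -3.3]
gripper_width: 0.0298
```

```bash
python3 nx.py 8 16 24 32; python3 - <<'E'
from h import *
c=cap('side'); save(c,'s5.png',(240,250,160,120),4)
E
```

```text
t 8.0 s 209.5 of 211.3 err tool mm [ 0.03 -0.38 -0.3 ] F tool [1.07 0.37 3.27] M [-0.    0.13  0.04] rot [179.8   0.1 -24.1] w 0.0298
8 (array([ 0.1  , -0.005,  0.004]), np.float64(-0.0))
16 (array([ 0.2  , -0.005,  0.012]), np.float64(-0.0))
24 (array([ 0.299, -0.005,  0.02 ]), np.float64(-0.0))
32 (array([ 0.399, -0.005,  0.027]), np.float64(-0.0))
```

View pics/s5.png

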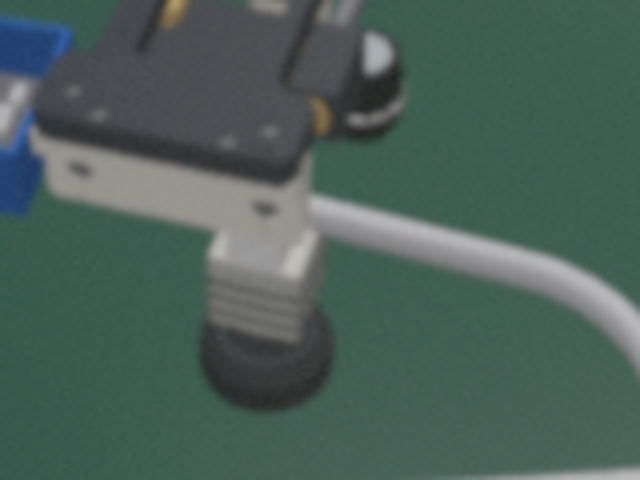

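The boom end has entered the hanger block (crop ~315,205), with no force beyond the weight. I'll continue along the outer leg.

move_arm(
  fingers=[0.2, 0.2, 0.2, 0.2, 0.2],
  xyz=[
    [0.1, -0.003, 0.004],
    [0.2, -0.003, 0.012],
    [0.3, -0.004, 0.02],
    [0.4, -0.004, 0.027],
    [0.4, -0.004, 0.027],
  ],
  roll=[0, 0, 0, 0, 0],
)

```text
time_s: 8.55
tcp_pos: [0.5811, -0.0333, 0.2197]
eef_rot: [179.8, 0.1, -24.2]
contact_force: [0.5, -0.2, -3.5]
gripper_width: 0.0296
```

```bash
python3 nx.py 8 16 24 32 40 48
```

```text
t 8.55 s 176.9 of 211.3 err tool mm [ 0.05 -0.29 -0.39] F tool [ 0.6  -0.04  3.46] M [0.04 0.17 0.02] rot [179.8   0.1 -24.2] w 0.0296
8 (array([ 0.1  , -0.004,  0.003]), np.float64(-0.001))
16 (array([ 0.2  , -0.004,  0.01 ]), np.float64(-0.001))
24 (array([ 0.3  , -0.004,  0.018]), np.float64(-0.001))
32 (array([ 0.399, -0.004,  0.026]), np.float64(-0.001))
40 (array([ 0.499, -0.005,  0.034]), np.float64(-0.001))
48 (array([ 0.599, -0.005,  0.041]), np.float64(-0.0))
```

move_arm(
  fingers=[0.2, 0.2, 0.2, 0.2, 0.2],
  xyz=[
    [0.12, -0.003, 0.005],
    [0.25, -0.003, 0.014],
    [0.38, -0.004, 0.024],
    [0.5, -0.004, 0.034],
    [0.5, -0.004, 0.034],
  ],
  roll=[0, 0, 0, 0, 0],
)

```text
time_s: 9.05
tcp_pos: [0.6189, -0.0499, 0.2163]
eef_rot: [179.8, 0.1, -24.2]
contact_force: [-0.2, -1.0, -3.9]
gripper_width: 0.0298
```

```bash
python3 nx.py 5 10 15 20 25 30; python3 - <<'E'
from wchk import *
st,c,T=chk(); save(c,'w6.png')
R=Ro.from_euler('xyz',st['eef_rot'],degrees=True); M=R.inv().apply(C-st['tcp_pos'])*1e3
# rod cross-check in wrist cloud: nearest-model residuals along s (lateral in-plane, z), bias z 1.4
k=T[(T[:,0]>10)&(T[:,2]>10)&(T[:,2]<50)&(T[:,0]<110)&(abs(T[:,1])<130)]
d,i=cKDTree(M[:,:2]).query(k[:,:2]); m=d<12; k,i=k[m],i[m]
tn=np.gradient(M[:,:2],axis=0); tn/=np.linalg.norm(tn,axis=1)[:,None]; nn=np.c_[-tn[:,1],tn[:,0]]
for lo in range(10,110,10):
    q=(S[i]*1e3>=lo)&(S[i]*1e3<lo+10)
    if q.sum()<20: continue
    lat=((k[q,:2]-M[i[q],:2])*nn[i[q]]).sum(1); p=np.percentile(lat,[3,97]); z=(k[q,2]-M[i[q],2])[abs(lat-p.mean())<2]
    print(lo,q.sum(),'lat',p,p.mean().round(2),'n',nn[i[q]].mean(0),'dz',(np.median(z)+6).round(2))
E
```

```text
t 9.05 s 135.5 of 211.3 err tool mm [ 0.04 -0.12 -0.54] F tool [0.22 0.93 3.9 ] M [ 0.02  0.24 -0.04] rot [179.8   0.1 -24.2] w 0.0298
5 (array([ 0.063, -0.002, -0.002]), np.float64(-0.001))
10 (array([ 0.125, -0.002,  0.003]), np.float64(0.002))
15 (array([ 0.187, -0.   ,  0.008]), np.float64(0.012))
20 (array([0.249, 0.004, 0.012]), np.float64(0.028))
25 (array([0.311, 0.011, 0.017]), np.float64(0.051))
30 (array([0.372, 0.024, 0.021]), np.float64(0.078))
10 543 lat [-5.23  5.87] 0.32 n [ 0.94 -0.35] dz 0.58
20 558 lat [-5.22  5.84] 0.31 n [ 0.94 -0.35] dz 0.49
30 552 lat [-5.2   5.84] 0.32 n [ 0.94 -0.35] dz 0.42
40 542 lat [-5.25  5.67] 0.21 n [ 0.94 -0.35] dz 0.49
50 553 lat [-5.36  5.7 ] 0.17 n [ 0.88 -0.47] dz 0.38
60 546 lat [-5.41  5.59] 0.09 n [ 0.79 -0.61] dz 0.37
70 516 lat [-5.21  5.45] 0.12 n [ 0.68 -0.73] dz 0.4
80 524 lat [-5.82  5.21] -0.31 n [ 0.55 -0.83] dz 0.48
90 494 lat [-6.01  4.99] -0.51 n [ 0.41 -0.91] dz 0.29
100 485 lat [-6.27  4.86] -0.71 n [ 0.25 -0.97] dz 0.38
```

View pics/w6.png

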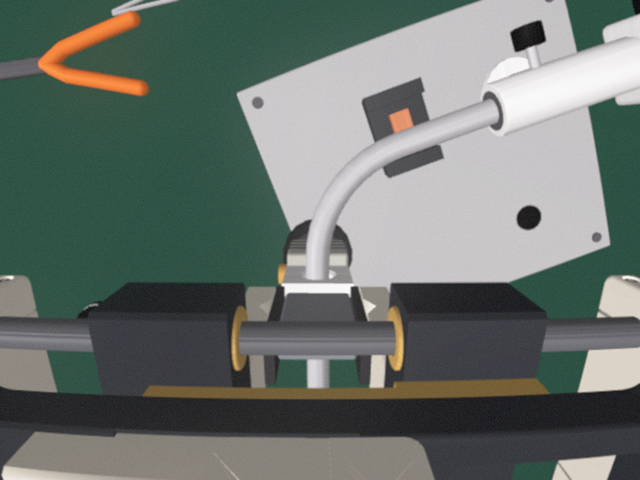

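move_arm(
  fingers=[0.2, 0.2, 0.2, 0.2, 0.2],
  xyz=[
    [0.0, -0.002, -0.013],
    [0.063, -0.002, -0.009],
    [0.125, -0.002, -0.004],
    [0.187, 0, 0.001],
    [0.187, 0, 0.001],
  ],
  roll=[0, -0.001, 0.002, 0.012, 0.012],
)

```text
time_s: 9.6
tcp_pos: [0.6323, -0.0561, 0.216]
eef_rot: [179.7, 0.2, -26.5]
contact_force: [-0.1, 0.2, -2.9]
gripper_width: 0.0296
```

```bash
python3 nx.py 4 8 12 16 20 24
```

```text
t 9.6 s 120.8 of 211.3 err tool mm [-0.07 -0.11  0.32] F tool [-0.22 -0.14  2.92] M [0.   0.13 0.08] rot [179.7   0.2 -26.5] w 0.0296
4 (array([ 0.049, -0.001,  0.008]), np.float64(0.011))
8 (array([0.098, 0.002, 0.011]), np.float64(0.028))
12 (array([0.148, 0.008, 0.015]), np.float64(0.048))
16 (array([0.197, 0.017, 0.018]), np.float64(0.069))
20 (array([0.245, 0.03 , 0.022]), np.float64(0.09))
24 (array([0.292, 0.045, 0.025]), np.float64(0.112))
```

move_arm(
  fingers=[0.2, 0.2, 0.2, 0.2, 0.2],
  xyz=[
    [0.049, -0.001, 0.0],
    [0.098, 0.002, 0.003],
    [0.148, 0.008, 0.007],
    [0.197, 0.017, 0.01],
    [0.197, 0.017, 0.01],
  ],
  roll=[0.011, 0.028, 0.048, 0.069, 0.069],
)

```text
time_s: 10.1
tcp_pos: [0.646, -0.0645, 0.215]
eef_rot: [179.7, 0.1, -39.0]
contact_force: [-0.1, 0.3, -2.9]
gripper_width: 0.0301
```

```bash
python3 nx.py 4 8 12 16 20 24
```

```text
t 10.1 s 104.6 of 211.3 err tool mm [-0.09 -0.03  0.48] F tool [-0.23 -0.2   2.88] M [ 0.09  0.06 -0.01] rot [179.7   0.1 -39. ] w 0.0301
4 (array([0.048, 0.001, 0.009]), np.float64(0.022))
8 (array([0.098, 0.006, 0.012]), np.float64(0.043))
12 (array([0.147, 0.015, 0.015]), np.float64(0.065))
16 (array([0.195, 0.026, 0.018]), np.float64(0.086))
20 (array([0.242, 0.041, 0.021]), np.float64(0.107))
24 (array([0.289, 0.059, 0.023]), np.float64(0.128))
```

Smooth. Continuing round the bend.

move_arm(
  fingers=[0.2, 0.2, 0.2, 0.2, 0.2],
  xyz=[
    [0.048, 0.001, 0.001],
    [0.098, 0.006, 0.004],
    [0.147, 0.015, 0.007],
    [0.195, 0.026, 0.01],
    [0.195, 0.026, 0.01],
  ],
  roll=[0.022, 0.043, 0.065, 0.086, 0.086],
)

```text
time_s: 10.6
tcp_pos: [0.6568, -0.0762, 0.214]
eef_rot: [179.7, 0.0, -54.4]
contact_force: [-0.6, -0.6, -3.1]
gripper_width: 0.0298
```

```bash
python3 nx.py 4 8 12 16 20 24
```

```text
t 10.6 s 88.5 of 211.3 err tool mm [-0.05 -0.11  0.48] F tool [0.17 0.79 3.1 ] M [ 0.09  0.05 -0.04] rot [179.7   0.  -54.4] w 0.0298
4 (array([0.049, 0.   , 0.009]), np.float64(0.021))
8 (array([0.098, 0.005, 0.011]), np.float64(0.043))
12 (array([0.147, 0.014, 0.013]), np.float64(0.064))
16 (array([0.196, 0.025, 0.015]), np.float64(0.085))
20 (array([0.243, 0.04 , 0.017]), np.float64(0.106))
24 (array([0.29 , 0.058, 0.018]), np.float64(0.127))
```

move_arm(
  fingers=[0.2, 0.2, 0.2, 0.2, 0.2],
  xyz=[
    [0.049, 0.001, 0.001],
    [0.098, 0.006, 0.003],
    [0.147, 0.014, 0.006],
    [0.196, 0.026, 0.008],
    [0.196, 0.026, 0.008],
  ],
  roll=[0.021, 0.043, 0.064, 0.086, 0.086],
)

```text
time_s: 11.1
tcp_pos: [0.6641, -0.0903, 0.2132]
eef_rot: [179.7, -0.1, -69.8]
contact_force: [1.2, 0.3, -3.8]
gripper_width: 0.0298
```

```bash
python3 nx.py 4 8 12 16 20 24
```

```text
t 11.1 s 72.4 of 211.3 err tool mm [-0.02 -0.24  0.45] F tool [ 0.08 -1.22  3.82] M [ 0.1   0.04 -0.  ] rot [179.7  -0.1 -69.8] w 0.0298
4 (array([ 0.049, -0.001,  0.007]), np.float64(0.021))
8 (array([0.099, 0.003, 0.009]), np.float64(0.042))
12 (array([0.148, 0.012, 0.01 ]), np.float64(0.063))
16 (array([0.196, 0.023, 0.011]), np.float64(0.084))
20 (array([0.244, 0.038, 0.011]), np.float64(0.103))
24 (array([0.291, 0.054, 0.012]), np.float64(0.117))
```

move_arm(
  fingers=[0.2, 0.2, 0.2, 0.2, 0.2],
  xyz=[
    [0.049, -0.001, 0.0],
    [0.099, 0.003, 0.002],
    [0.148, 0.012, 0.003],
    [0.196, 0.023, 0.004],
    [0.244, 0.038, 0.005],
  ],
  roll=[0.021, 0.042, 0.063, 0.084, 0.103],
)

```text
time_s: 11.6
tcp_pos: [0.6677, -0.1094, 0.2129]
eef_rot: [179.7, -0.1, -88.3]
contact_force: [-0.5, -0.2, -2.3]
gripper_width: 0.0301
```

```bash
python3 nx.py 4 8 12 16 20 24; python3 - <<'E'
from wchk import *
st,c,T=chk(); save(c,'w7.png')
# sleeve end face, in tool mm; rod lateral/z; block
R=Ro.from_euler('xyz',st['eef_rot'],degrees=True); h=R.inv().apply(C[0]-st['tcp_pos'])*1e3; print('model sleeve',h)
k=T[(T[:,0]>10)&(T[:,0]<90)&(abs(T[:,1])<18)&(T[:,2]>0)&(T[:,2]<45)]
for a in range(10,70,4):
    q=k[(k[:,0]>=a)&(k[:,0]<a+4)]
    if len(q)>10: print(a,len(q),'y',np.percentile(q[:,1],[3,97]),'z',np.percentile(q[:,2],[3,50]))
b=T[(abs(T[:,0])<14)&(abs(T[:,1])<22)&(T[:,2]>8)&(T[:,2]<20)]
hh,e=np.histogram(b[:,2],np.arange(8,20.5,.5)); b=b[abs(b[:,2]-e[hh.argmax()]-.25)<1.2]; print('block',np.percentile(b,[1,50,99],axis=0))
E
```

```text
t 11.6 s 52.7 of 211.3 err tool mm [-0.   -0.22  0.54] F tool [0.2  0.51 2.32] M [ 0.09 -0.05  0.03] rot [179.7  -0.1 -88.3] w 0.0301
4 (array([ 0.05 , -0.002,  0.007]), np.float64(0.014))
8 (array([0.1  , 0.001, 0.007]), np.float64(0.024))
12 (array([0.149, 0.005, 0.008]), np.float64(0.03))
16 (array([0.199, 0.01 , 0.008]), np.float64(0.032))
20 (array([0.249, 0.015, 0.008]), np.float64(0.032))
24 (array([0.299, 0.02 , 0.008]), np.float64(0.032))
model sleeve [52.34  4.34 28.04]
10 470 y [-16.47  17.13] z [ 1.65 42.73]
14 242 y [-12.6   15.19] z [21.48 23.73]
18 182 y [-4.43  6.5 ] z [21.55 23.16]
22 190 y [-4.07  6.95] z [21.7  23.32]
26 194 y [-3.88  7.39] z [21.57 23.14]
30 196 y [-3.34  7.83] z [21.53 23.13]
34 200 y [-2.85  8.25] z [21.63 23.11]
38 205 y [-2.83  8.65] z [21.73 23.29]
42 207 y [-2.33  9.05] z [21.52 23.34]
46 210 y [-1.83  9.14] z [21.53 23.24]
50 209 y [-1.33 15.48] z [15.88 22.53]
54 457 y [-7.02 15.89] z [14.83 17.17]
58 491 y [-7.36 16.3 ] z [14.89 17.16]
62 490 y [-6.84 16.65] z [14.85 17.16]
66 484 y [-6.31 16.95] z [14.89 17.29]
block [[  3.48 -15.09  12.6 ]
 [  7.04   0.99  13.73]
 [  9.45  16.8   14.89]]
```

View pics/w7.png

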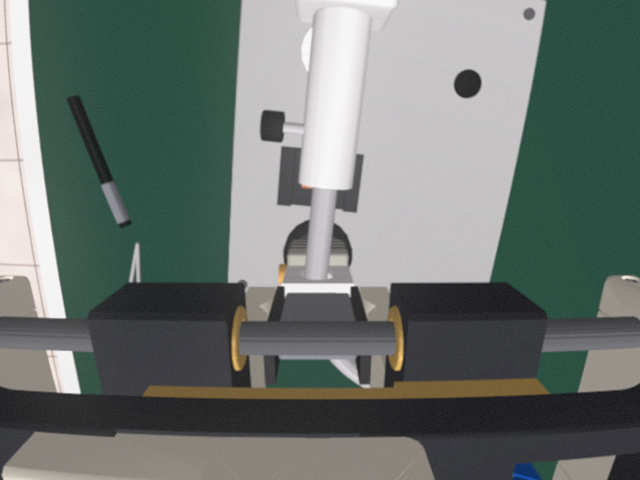

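move_arm(
  fingers=[0.2, 0.2, 0.2, 0.2, 0.2],
  xyz=[
    [0.05, 0, 0.002],
    [0.1, 0.002, 0.002],
    [0.15, 0.006, 0.002],
    [0.225, 0.013, 0.002],
    [0.299, 0.021, 0.002],
  ],
  roll=[0.014, 0.024, 0.03, 0.032, 0.032],
)

```text
time_s: 12.15
tcp_pos: [0.6666, -0.1343, 0.2128]
eef_rot: [179.7, -0.2, -94.2]
contact_force: [0.3, -0.0, -2.7]
gripper_width: 0.0296
```

```bash
python3 nx.py 6 12 18
```

```text
t 12.15 s 27.6 of 211.3 err tool mm [ 0.04 -0.19  0.47] F tool [ 0.01 -0.3   2.71] M [ 0.09 -0.12 -0.04] rot [179.7  -0.2 -94.2] w 0.0296
6 (array([ 0.075, -0.003,  0.006]), np.float64(-0.001))
12 (array([ 0.15 , -0.003,  0.006]), np.float64(-0.001))
18 (array([ 0.225, -0.003,  0.007]), np.float64(-0.001))
```

move_arm(
  fingers=[0.2, 0.2, 0.2, 0.2],
  xyz=[
    [0.06, -0.001, 0.002],
    [0.12, -0.001, 0.002],
    [0.17, -0.001, 0.002],
    [0.17, -0.001, 0.002],
  ],
  roll=[0, 0, 0, 0],
)

```text
time_s: 12.55
tcp_pos: [0.6656, -0.1484, 0.2126]
eef_rot: [179.7, -0.2, -94.2]
contact_force: [-0.5, 0.0, -2.9]
gripper_width: 0.0299
```

move_arm(
  fingers=[0.2, 0.2, 0.2],
  xyz=[
    [0.012, 0, 0],
    [0.025, 0, 0],
    [0.025, 0, 0],
  ],
  roll=[0, 0, 0],
)

```text
time_s: 12.85
tcp_pos: [0.6655, -0.1505, 0.2127]
eef_rot: [179.7, -0.2, -94.2]
contact_force: [-0.0, -0.0, -3.6]
gripper_width: 0.0298
```

```bash
python3 nx.py 1 2 3
```

```text
t 12.85 s 11.4 of 211.3 err tool mm [ 0.03 -0.16  0.36] F tool [-0.    0.03  3.6 ] M [ 0.04 -0.06  0.01] rot [179.7  -0.2 -94.2] w 0.0298
1 (array([ 0.013, -0.002,  0.005]), np.float64(-0.001))
2 (array([ 0.025, -0.002,  0.005]), np.float64(-0.001))
3 (array([ 0.037, -0.002,  0.005]), np.float64(-0.001))
```

Now I'll creep forward until contact, in two calls of about 1 mm each.

move_arm(
  fingers=[0.2, 0.2, 0.2],
  xyz=[
    [0.015, 0, 0],
    [0.015, 0, 0],
    [0.015, 0, 0],
  ],
  roll=[0, 0, 0],
)

```text
time_s: 13.15
tcp_pos: [0.6654, -0.1516, 0.2127]
eef_rot: [179.7, -0.2, -94.2]
contact_force: [-0.2, -0.0, -3.2]
gripper_width: 0.0299
```

move_arm(
  fingers=[0.2, 0.2, 0.2],
  xyz=[
    [0.012, 0, 0],
    [0.012, 0, 0],
    [0.012, 0, 0],
  ],
  roll=[0, 0, 0],
)

```text
time_s: 13.45
tcp_pos: [0.6653, -0.1525, 0.2127]
eef_rot: [179.7, -0.2, -94.2]
contact_force: [0.2, 0.0, -4.3]
gripper_width: 0.0301
```

move_arm(
  fingers=[0.2, 0.2, 0.2],
  xyz=[
    [0.01, 0, 0],
    [0.01, 0, 0],
    [0.01, 0, 0],
  ],
  roll=[0, 0, 0],
)

```text
time_s: 13.75
tcp_pos: [0.6652, -0.1534, 0.2127]
eef_rot: [179.7, -0.2, -94.2]
contact_force: [-0.5, -0.1, -3.4]
gripper_width: 0.0301
```

```bash
python3 nx.py; python3 - <<'E'
from wchk import *
st,c,T=chk(); save(c,'w8.png',(220,160,200,150),4)
k=T[(T[:,0]>-2)&(T[:,0]<30)&(abs(T[:,1])<6)&(T[:,2]>8)&(T[:,2]<40)]
for a in range(0,24,1):
    q=k[(k[:,0]>=a)&(k[:,0]<a+1)]
    if len(q)>3: print(a,len(q),'z',np.percentile(q[:,2],[5,50,95]))
E
```

```text
t 13.75 s 8.4 of 211.3 err tool mm [ 0.   -0.18  0.38] F tool [0.13 0.43 3.44] M [ 0.05 -0.09  0.01] rot [179.7  -0.2 -94.2] w 0.0301
4 42 z [10.57 13.81 14.53]
5 108 z [ 8.34 10.62 14.47]
6 57 z [12.85 13.89 14.68]
7 47 z [12.6  13.55 14.82]
8 63 z [13.24 14.1  17.76]
9 73 z [13.14 15.28 17.15]
10 44 z [14.55 15.72 17.18]
11 48 z [14.37 15.48 17.35]
12 55 z [14.7  15.79 16.72]
13 47 z [14.98 15.93 17.3 ]
14 48 z [14.49 15.32 17.14]
15 52 z [14.6  15.76 16.93]
16 50 z [14.18 15.84 17.  ]
17 47 z [14.72 15.62 16.98]
18 54 z [14.99 15.83 17.17]
19 49 z [14.39 15.74 16.61]
20 52 z [14.48 15.83 16.95]
21 51 z [14.61 15.68 17.01]
22 49 z [14.62 15.9  17.33]
23 51 z [14.58 15.77 16.8 ]
```

View pics/w8.png

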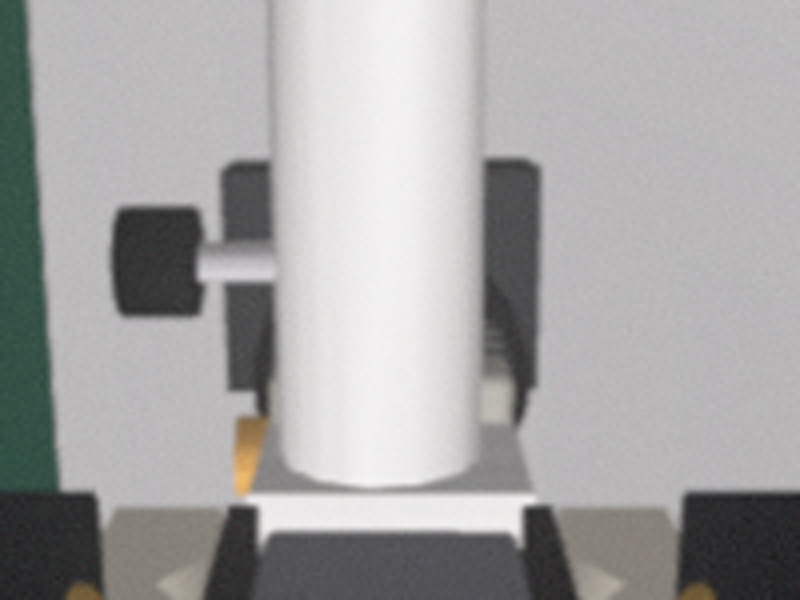

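The sleeve end (crop ~380,485) is almost at the block's edge (~380,495), and there is still no contact force. Creeping on.

move_arm(
  fingers=[0.2, 0.2, 0.2],
  xyz=[
    [0.01, 0, 0],
    [0.01, 0, 0],
    [0.01, 0, 0],
  ],
  roll=[0, 0, 0],
)

```text
time_s: 14.1
tcp_pos: [0.6652, -0.1538, 0.2127]
eef_rot: [179.7, -0.2, -94.2]
contact_force: [0.0, 2.3, -3.1]
gripper_width: 0.0297
```

move_arm(
  fingers=[0.2, 0.2, 0.2],
  xyz=[
    [0.008, 0, 0],
    [0.008, 0, 0],
    [0.008, 0, 0],
  ],
  roll=[0, 0, 0],
)

```text
time_s: 14.4
tcp_pos: [0.6652, -0.1539, 0.2127]
eef_rot: [179.7, -0.1, -94.2]
contact_force: [-1.3, 4.7, -1.5]
gripper_width: 0.0301
```

Contact with the sleeve, about 5 N. Now I'll lower it until the boom takes the weight.

move_arm(
  fingers=[0.2, 0.2, 0.2],
  xyz=[
    [0.004, 0, 0.01],
    [0.004, 0, 0.015],
    [0.004, 0, 0.015],
  ],
  roll=[0, 0, 0],
)

```text
time_s: 14.7
tcp_pos: [0.6655, -0.1539, 0.2118]
eef_rot: [179.8, -0.1, -94.2]
contact_force: [0.4, 4.6, -0.3]
gripper_width: 0.0301
```

move_arm(
  fingers=[0.2, 0.2, 0.2],
  xyz=[
    [0.004, 0, 0.008],
    [0.004, 0, 0.01],
    [0.004, 0, 0.01],
  ],
  roll=[0, 0, 0],
)

```text
time_s: 15.0
tcp_pos: [0.6657, -0.1539, 0.2114]
eef_rot: [179.8, -0.1, -94.1]
contact_force: [-1.5, 5.3, 0.7]
gripper_width: 0.0298
```

move_arm(
  fingers=[0.2, 0.2, 0.2],
  xyz=[
    [0, 0, 0.008],
    [0, 0, 0.01],
    [0, 0, 0.01],
  ],
  roll=[0, 0, 0],
)

```text
time_s: 15.3
tcp_pos: [0.6658, -0.1539, 0.2113]
eef_rot: [179.8, -0.1, -94.1]
contact_force: [-2.4, 5.8, 2.7]
gripper_width: 0.0297
```

The boom now carries it. Releasing.

move_arm(
  fingers=[0.42, 0.52, 0.6, 0.6, 0.6],
  xyz=[
    [0, 0, -0.004],
    [0, 0, -0.004],
    [0, 0, -0.004],
    [0, 0, -0.004],
    [0, 0, -0.004],
  ],
  roll=[0, 0, 0, 0, 0],
  newtons=10,
)

```text
time_s: 15.8
tcp_pos: [0.6658, -0.1541, 0.2116]
eef_rot: [179.8, -0.1, -94.1]
contact_force: [-0.5, 0.4, -0.0]
gripper_width: 0.0525
```

```bash
python3 nx.py; python3 - <<'E'
from wchk import *
st,c,T=chk(); a=c['color'][160:310,220:420,::-1]; save(c,'w9.png',(220,160,200,150),4)
E
```

```text
t 15.8 s 8.0 of 211.3 err tool mm [-0.31  0.48 -0.77] F tool [-0.32  0.52  0.01] M [ 0.11 -0.13 -0.01] rot [179.8  -0.1 -94.1] w 0.0525
```

View pics/w9.png

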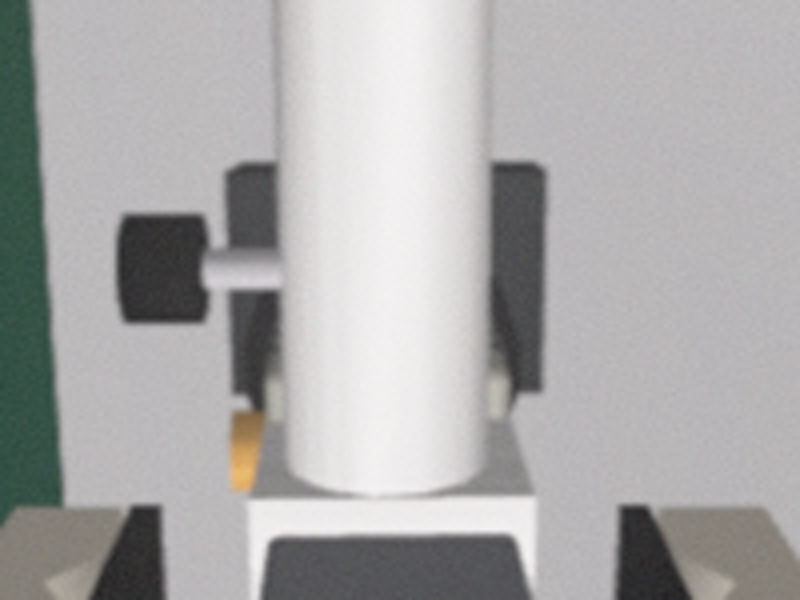

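It is released: the fingers are clear of the lug and the sleeve end meets the block edge at crop (380,493). Retreating straight up.

move_arm(
  fingers=[0.6, 0.6, 0.6, 0.6],
  xyz=[
    [0, 0, -0.25],
    [0, 0, -0.6],
    [0, 0, -0.95],
    [0, 0, -0.95],
  ],
  roll=[0, 0, 0, 0],
)

```text
time_s: 16.25
tcp_pos: [0.6679, -0.1545, 0.2925]
eef_rot: [-179.7, -0.2, -94.1]
contact_force: [0.2, -0.1, -0.2]
gripper_width: 0.053
```

move_arm(
  fingers=[0.6, 0.6, 0.6, 0.6],
  xyz=[
    [-0.4, 0, 0],
    [-0.9, 0, -0.1],
    [-0.9, 0, -0.1],
    [-0.9, 0, -0.1],
  ],
  roll=[0, 0, 0, 0],
)

```text
time_s: 16.65
tcp_pos: [0.6731, -0.0817, 0.3004]
eef_rot: [-179.7, -0.2, -94.0]
contact_force: [-0.1, 1.0, -1.0]
gripper_width: 0.0528
```

```bash
python3 - <<'E'
from wchk import *
st,c,T=chk(); s=cap('side'); print(st['time_s'],st['tcp_pos'])
a=c['color'][:,:,::-1]; b=s['color'][240:480,280:520,::-1]
cv2.imwrite('pics/f10.png',np.hstack([cv2.resize(a,(400,300)),cv2.resize(b,(400,400),interpolation=3)[50:350]]))
from path import V
# relative to stand axes, wrist & side depth
for n,cc in (('wrist',c),('side',s)):
    P=cloud(cc).reshape(-1,3); P=P[~np.isnan(P[:,0])]; L=(Ro.from_euler('z',-V[3]).apply(P-V[:3]))*1e3
    k=L[(abs(L[:,0]-50)<18)&(L[:,1]>-60)&(L[:,1]<5)&(L[:,2]>203)&(L[:,2]<250)]
    if len(k): print(n,'lug',len(k),np.percentile(k,[2,50,98],axis=0))
    if n=='wrist':
        for y in range(-50,-10,2):
            q=L[(abs(L[:,0]-50)<4)&(L[:,1]>=y)&(L[:,1]<y+2)&(L[:,2]>170)]; print(y,len(q),np.median(q[:,2]) if len(q) else '',end='; ')
E
```

```text
16.65 [ 0.67 -0.08  0.3 ]
wrist lug 1209 [[ 34.62 -31.66 237.69]
 [ 48.49 -25.72 239.5 ]
 [ 62.85 -19.71 241.  ]]
-50 36 197.30810183563955; -48 37 197.1396139406489; -46 44 197.20243264490387; -44 39 197.1856234466234; -42 36 197.2409505154244; -40 36 197.21057998730345; -38 36 197.23947649345774; -36 35 197.22586166251517; -34 24 197.87371193691445; -32 60 239.23377604497801; -30 45 239.62377709839498; -28 58 239.72260966515745; -26 56 239.8218941757748; -24 42 239.64049092134678; -22 56 239.387403470158; -20 14 238.70050606560682; -18 36 197.6636687263201; -16 32 190.8535485210322; -14 29 190.0803172841741; -12 35 189.77070072247847; side lug 702 [[ 34.6  -32.92 204.39]
 [ 48.61 -31.33 229.83]
 [ 63.82 -20.91 241.91]]
```

View pics/f10.png

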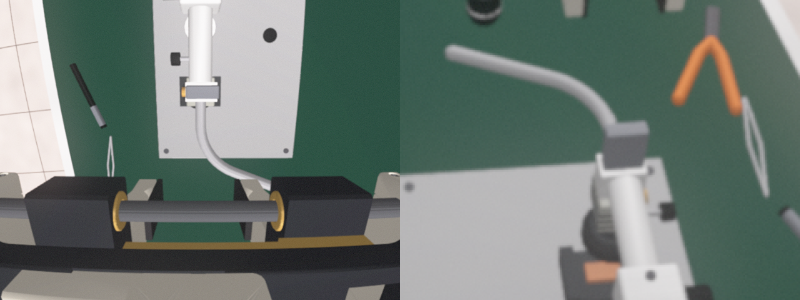

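```bash
python3 - <<'E'
from h import *
c=cap('wrist'); save(c,'g11.png',(280,100,90,70),8); print(r.get_state()['time_s'])
E
```

```text
16.8
```

View pics/g11.png

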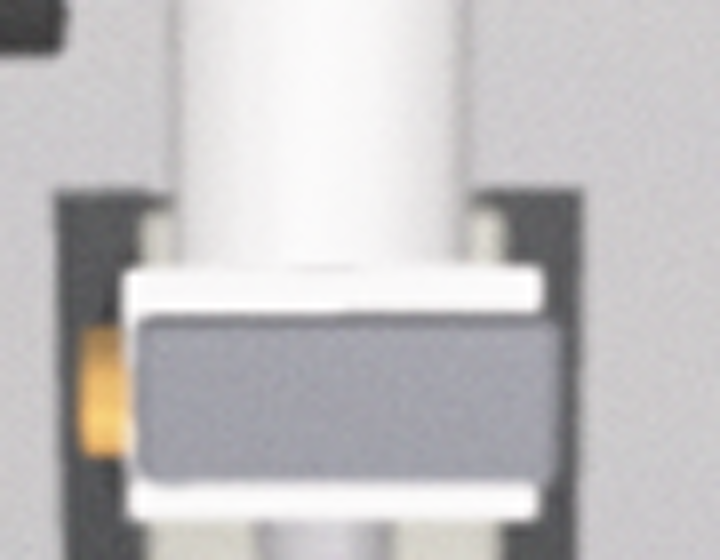

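The block face sits flush on the sleeve end (crop 330,268) with no rod showing between them. The camera hangs over the nest. Handing in.

```bash
python3 -c "
from h import *
print(r.close_job())"
```

```text
the job is handed in; nothing more can be done
None
```

The inspection camera is hanging on the boom, pushed home against the clamp sleeve, and I've handed the job in. I picked the larger of the two look-alikes and gripped its lug across the width. I threaded it on the free end, slid it round the bend and released it. The robot's clock read about 17 s.

**Forces:** Sliding added about 1 N sideways at most beyond the camera's weight. A moment of about 0.24 N m built up near the end of the outer leg. I raised the path slightly and it dropped. I felt about 5 N at the sleeve before releasing.

**Last checks:**
- The last close wrist picture, after backing off, shows the hanger face flush on the sleeve end, with no rod visible between them.
- Depth puts the lug centre at stand y of about -25.7 mm, where home is -25 mm, within the calibration error.
- The lug centre also read about 1.3 mm to the side of the inner leg's line (x 48.7 against 50 mm). That could be calibration error or a slight tilt of about 1.4°. I left it as it was.
- I did not measure the lens, bin and screwdriver again afterwards. Nothing I moved should have come near them.

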